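# Push a plywood sign out over the storage box edge for hanging

### The job

Push the blank plywood sign flat across the lid of the storage box until the end with the hole sticks out 40 mm past the lid's long edge on the side away from the robot, square to that edge, so that a tie can be threaded through the hole from below. Only push it with the fingers: do not pick it up, tip it or let it fall, and leave the pot, the scoop and the rake where they are.

Things in the scene. Friction and masses are not known exactly. Their poses are not given: they have to be found in the camera images.
- box: Closed storage box, cloudy grey-brown plastic, flat grey lid; fixed. Origin: centre of its underside, on the table; z up. The flat lid top is 280 mm along x by 440 mm along y, 140 mm above the origin. Own x points away from the robot, to the long edge the sign must stick out over: the line x = +140 mm in this frame, along y. Latches on the short ends (y = +-225 mm) stay below the lid's top.
- sign_mid (a point): Centre (half-way up) of the loose plywood sign: a flat board 130 mm along its x, 100 mm along y, 8 mm thick, about 80 g, lying on the lid between pot and scoop, wholly on it at the start. x points to the end with the hole, z up. The 16 mm through hole is centred 45 mm along +x from here (20 mm from that end). At the start its x is within 20 degrees of the box's x.
- sign_hole_end (a point): Middle of the sign's 100 mm wide end edge next to the hole (half-way up the thickness, 65 mm along +x from the sign's centre), same axes. The overhang is this point's x in the box's frame minus 140 mm.
- pot: Small terracotta pot, 80 mm across the rim, 75 mm tall, standing loose on the lid beside the sign, near one short end (either one). Origin: centre of its underside. To be left alone.
- scoop: Blue plastic scoop, about 185 mm long, 56 mm wide, 34 mm tall, lying loose on the lid on the sign's other side, roughly along the box's x. Origin: on its underside near the middle; the handle reaches 89 mm to its own -x, the mouth 95 mm to +x. To be left alone.
- rake: Stainless five-tined hand rake with a wooden handle, about 260 mm long, 80 mm wide, 30 mm tall, lying loose on the table to the robot's right of the box, roughly along world x. Origin: on the table under its neck; handle to its own -x, tines to +x. To be left alone.
Mind the look-alikes: they are no part of the job. Of the things like the part that bears sign_mid, leave any that is green or red; of the rest the larger one is meant.

How it is judged:
At the end, for the whole second after the job is handed in: The sign lies flat on the lid with its hole end 40 mm (within 8 mm) past the far long edge, square to that edge within 8 degrees; pot, scoop and rake are within 20 mm of where they were (x of sign_hole_end in the frame of box between 0.172 and 0.188 m and angle between the x axis of sign_mid and the x axis of box, either way round below 0.14 rad and z of sign_mid in the frame of box between 0.141 and 0.148 m and angle between sign_mid's own z axis and vertical below 0.05 rad and distance of sign_mid from where it was at the start of the episode above 0.04 m and distance of each of pot, scoop, rake from where it was at the start of the episode below 0.02 m); the robot touches nothing.
It fails at once if the sign is lifted more than 12 mm off the lid (z of sign_mid in the frame of box above 0.156 m).
It fails at once if the sign is tipped up or falls off the lid (angle between sign_mid's own z axis and vertical above 0.2 rad or z of sign_mid in the frame of box below 0.13 m).
It fails at once if the pot, the scoop or the rake is moved more than 20 mm (distance of any of pot, scoop, rake from where it was at the start of the episode above 0.02 m).
It fails at once if the pot is tipped (angle between pot's own z axis and vertical above 0.3 rad).
It also fails if it takes over 40 s, if anything falls off the work surface, if the arm or the gripper's body presses on something with over 40 N, if the wrist force passes 120 N, or if a joint passes its speed limit or range.

### The arm

A 6-joint arm with a two-finger parallel gripper is mounted at the origin on the work surface. World frame = base frame: x ahead of the robot, y to its left, z up, the work surface at z = 0. Lengths are in m, angles in rad, forces in N, time in s.
With the tool pointing down it reaches from about 0.325 to 0.775 m from the base axis. Payload 5.5 kg.
Tool frame: the origin (TCP) lies on the centre line of the jaws, within the pads' length; the fingertips stand 22 mm ahead of it and the grasp point (between the pads) lies 3 mm ahead of it; z points along the fingers, y is the line along which they close (so a half turn about z gives the same grasp; the last joint's range is limited). The gripper opens to 85 mm and grips with 20 to 120 N. Pads are 22 mm wide; open, the fingers measure 114 mm over their backs; the gripper's body (76 mm by 85 mm) begins 54 mm behind the grasp point. The pads swing forward as they close: fully open they stand 13 mm farther back than shut.
Start: joints at [1.268, 0.091, 1.231, -0, 1.82, -0.057], TCP at [0.146, 0.582, 0.253] pointing down, gripper open.
Joint ranges: [-2.87, 2.87], [-0.86, 2.18], [0.17, 2.46], [-1.51, 4.65], [0.06, 2.69], [-2.65, 2.65]. Speed limits (rad/s): [2.57, 2.57, 3.01, 3.14, 3.14, 3.14].

### API

Orientations are given as a unit quaternion [w, x, y, z].
In Python, from cell import monitor, optics, arm, models gives the robot as it stands.
- The arm moves only by the shell command python3 -m inch 'ROWS'. ROWS is JSON, one flat list of numbers, 5 for each row, row after row: the shift along the tool's x, y, z each as a share of 1 m, from -1 to 1, then the turn about the tool's z as a share of pi rad, from -1 to 1, then the gripper's target within -1 to 1 (fully open at 1, half-way at 0, shut at -1). A call has 1 to 10 rows; each row is the pose to reach, as a shift and turn from the pose commanded when the call began, along the tool's axes at that moment, turning the shorter way round; what a row does not reach only later rows make up. A row lasts 1/10 s, in which the tool goes at most 50 mm and 8.59 degrees, less where a joint would pass 70% of its speed; a pose out of reach is approached as far as the arm can. A call with a number of a shift or a turn outside -1 to 1 is refused whole. A call with a gripper value outside its range is refused whole. The fingers move at their own pace and stop on an object; the grip force is fixed at half the most. Time passes only in rows, so rows that repeat a pose let the fingers close. It gives the time, the measured TCP pose, the force, the opening and the grip force at its end, in the units of the state.
- monitor.get_obs(): the state, without advancing time (a new reading comes with each control period).
- optics.snapshot(name): name is "scene" or "top"; returns a dict with "frame" (480x640x3 uint8, blue, green, red), "intrinsics" (3x3 intrinsics, pixels), "xyz" and "attitude" of the camera in the world. Camera axes: x right, y up, looking along -z (the intrinsics and any distortion apply to the point x, -y, -z); pixel columns grow to the right and rows downward; lengths in m; the calibration is good to about 2 mm. A picture is of the moment at which its call begins. There is no depth.
- arm.hand_in(): hands the job in; it is judged then, once.
Trained networks look in a picture, given as the dict that the camera call returned (one of the last four; its "shot" number tells which), for a name from the list of things; names that differ only in an ending like _2 or _b are one class to them, and where a whole thing is asked for, a point or a joint stands for the part that bears it (a point fixed in the world has none). Each returns a list of dicts, best first, with "confidence" (0 to 1); they miss things now and then, are a little off and sometimes report something else, mostly with a low value. They report only what shows in the picture. A call takes as long as a camera call. They do not tell look-alikes from the thing itself.
- models.trace(picture, query): "region" (480x640 bool, what is visible of it) and "point" ([column, row] in pixels, amid what is visible of it).
The state is a dict: "time": time; "joint_pos": joint angles; "qvel": joint speeds; "joint_efforts": joint torques, N m; "tcp_pos": TCP position; "ee_rot": TCP orientation; "ft_force": force on the tool from outside, world axes, zero at the start; "moment": the same for the moment, N m; "width": opening from 0.0 (shut) to 1.0 (fully open); "finger_force": force on a finger pad.
Only numpy, scipy, OpenCV 4.12 (cv2) and the standard library are available. Lean on these libraries where they do the work, as an engineer would, in place of code of your own. Each camera call takes 0.05 s, during which the arm holds its last target. There are 200 camera calls.

## Working session

There is one attempt and no reset: what is moved stays moved. The work goes in short steps, Python scripts to look and compute and a shell command to move; the robot and the scene stay as the last step left them, time stands still between calls to the robot, and variables do not carry over. Pictures are saved under pics/ and viewed, at most 10 in all, crops included, and the job is handed in when it is done.

```bash
mkdir -p pics
cat > h.py <<'E'
import numpy as np, cv2
from scipy.spatial.transform import Rotation as R
from cell import monitor, optics, arm, models
def q2m(q): return R.from_quat([q[1],q[2],q[3],q[0]]).as_matrix()
def topix(s,p):
    A=q2m(s["attitude"]) if np.size(s["attitude"])==4 else np.array(s["attitude"])
    c=(np.atleast_2d(p)-np.array(s["xyz"]))@A
    c=c*[1,-1,-1]; u=c@np.array(s["intrinsics"]).T
    return u[:,:2]/u[:,2:]
def toworld(s,px,z):
    A=q2m(s["attitude"]) if np.size(s["attitude"])==4 else np.array(s["attitude"])
    px=np.atleast_2d(px).astype(float)
    d=np.c_[px,np.ones(len(px))]@np.linalg.inv(np.array(s["intrinsics"])).T
    d=(d*[1,-1,-1])@A.T; o=np.array(s["xyz"])
    return o+d*((z-o[2])/d[:,2])[:,None]
E
python3 - <<'E'
from h import *
for n in("scene","top"):
    s=optics.snapshot(n); cv2.imwrite(f"pics/{n}0.png",s["frame"])
    print(n,s.keys(),s["xyz"],s["attitude"],s["intrinsics"])
    for q in("box","sign_mid","pot","scoop","rake"):
        for r in models.trace(s,q):
            m=r["region"].astype(np.uint8); x=cv2.minAreaRect(cv2.findNonZero(m))
            z={"box":.14,"sign_mid":.148,"pot":.215,"scoop":.16,"rake":.01}[q]
            print(q,round(r["confidence"],2),np.round(r["point"]),m.sum(),np.round(toworld(s,cv2.boxPoints(x),z)[:,:2],3).tolist())
print(monitor.get_obs())
E
```

```text
scene dict_keys(['frame', 'intrinsics', 'xyz', 'attitude', 'shot']) [1.17278144 0.5295196  1.29367744] [0.32477036 0.10509632 0.28690994 0.89507635] [[555.01115297   0.         321.7398391 ]
 [  0.         555.01115297 228.81621595]
 [  0.           0.           1.        ]]
box 0.86 [366. 241.] 13930 [[0.706, -0.279], [0.335, -0.337], [0.435, 0.185], [0.741, 0.189]]
sign_mid 0.83 [353. 225.] 1700 [[0.643, -0.107], [0.49, -0.109], [0.515, -0.002], [0.662, -0.005]]
sign_mid 0.8 [297. 307.] 1028 [[0.888, 0.02], [0.802, -0.021], [0.78, 0.047], [0.865, 0.084]]
sign_mid 0.6 [256. 259.] 932 [[0.884, -0.146], [0.786, -0.176], [0.779, -0.101], [0.875, -0.074]]
sign_mid 0.58 [441. 347.] 2056 [[0.665, 0.25], [0.571, 0.267], [0.614, 0.387], [0.703, 0.368]]
pot 0.62 [316. 165.] 895 [[0.635, -0.223], [0.534, -0.294], [0.501, -0.215], [0.602, -0.148]]
scoop 0.67 [404. 261.] 1291 [[0.622, 0.061], [0.434, 0.095], [0.464, 0.163], [0.646, 0.128]]
rake 0.65 [283. 143.] 419 [[0.605, -0.572], [0.362, -0.521], [0.393, -0.453], [0.629, -0.506]]
top dict_keys(['frame', 'intrinsics', 'xyz', 'attitude', 'shot
[... 1069 characters left out ...]
-0.469]]
{'time': 0.6, 'joint_pos': array([ 1.26828187e+00,  9.10623196e-02,  1.23071860e+00,  2.11898435e-05,
        1.81978339e+00, -5.66668469e-02]), 'qvel': array([ 0.0009839 ,  0.00012675, -0.00096314, -0.00133823, -0.00085603,
       -0.00058523]), 'joint_efforts': array([-7.17026633e-04, -4.58135569e+01, -4.17854762e+01, -2.91620599e-04,
        7.59976683e-04,  6.01668134e-06]), 'tcp_pos': array([0.14600642, 0.58197516, 0.25328728]), 'ee_rot': array([-7.57148223e-06,  1.22611880e-01,  9.92454697e-01,  1.57784525e-05]), 'ft_force': array([-0.45215796,  0.37566195,  0.46959932]), 'moment': array([-0.02050774, -0.00970837,  0.0121717 ]), 'finger_force': 0.0, 'width': 0.999395851871341}
```

Run:
```python
import cv2
t=cv2.imread("pics/top0.png")
c=cv2.resize(t[130:400,100:520],None,fx=1.9,fy=1.9,interpolation=cv2.INTER_CUBIC); cv2.imwrite("pics/top0c.png",c)
```

```text
(no output)
```

View pics/scene0.png

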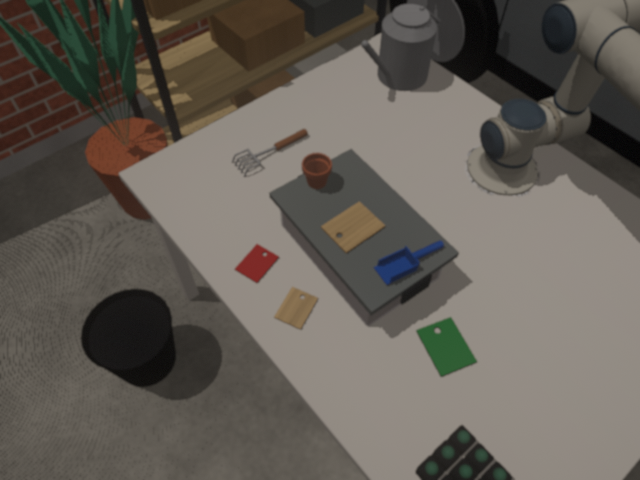

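View pics/top0c.png

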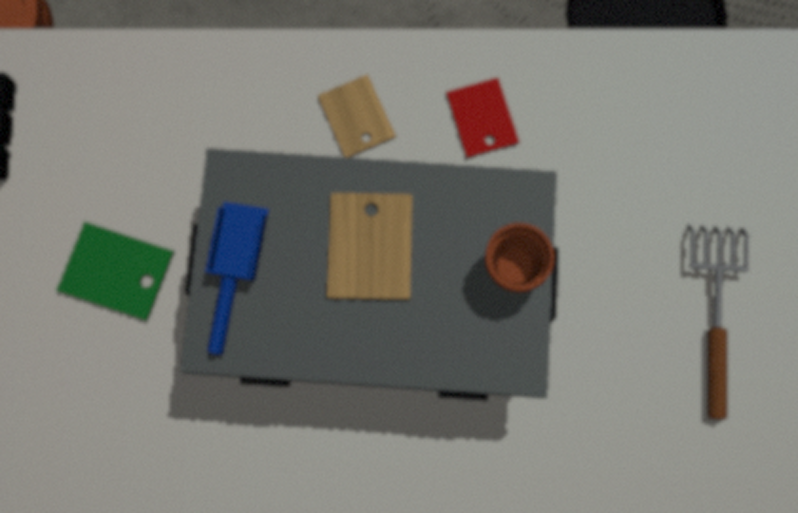

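Scene view: the large plywood sign is on the lid at (353,225), with its hole at about (340,234) on the far side. 
Candidates in the top view:
- (297,261): large plywood, on the lid
- (287,191): small plywood, on the table
- (351,189): red
- (160,275): green

I choose (297,261). The crop confirms it is plain, the larger one, with its hole towards the far edge. The pot is to its right and the scoop to its left.

```bash
cat >> h.py <<'E'
from scipy.optimize import least_squares
def rect(x,y,a,L,W,z):
    c,s=np.cos(a),np.sin(a); P=np.array([[1,1],[1,-1],[-1,-1],[-1,1]])*[L/2,W/2]
    return np.c_[P@np.array([[c,s],[-s,c]])+[x,y],np.full(4,z)]
def fit(s,pix,L,W,z,x0):
    f=lambda v:(topix(s,rect(*v,L,W,z))-pix).ravel()
    r=least_squares(f,x0); return r.x,np.abs(r.fun).max()
def signfit(s,z=.148,x0=(.58,-.057,0),show=False):
    rs=[r for r in models.trace(s,"sign_mid")]
    p=topix(s,[[x0[0],x0[1],z]])[0]
    r=min(rs,key=lambda r:np.hypot(*(np.array(r["point"])-p)))
    m=cv2.dilate(r["region"].astype(np.uint8),np.ones((9,9)))
    f=cv2.GaussianBlur(s["frame"],(3,3),0).astype(int); sat=(f[...,2]-f[...,0])
    t=(sat*m).astype(np.uint8); th=cv2.threshold(t[m>0],0,255,cv2.THRESH_OTSU)[0]
    b=((t>th)&(m>0)).astype(np.uint8)
    b=cv2.morphologyEx(b,cv2.MORPH_CLOSE,np.ones((3,3)))
    c=max(cv2.findContours(b,cv2.RETR_EXTERNAL,cv2.CHAIN_APPROX_NONE)[0],key=cv2.contourArea)
    w=toworld(s,c[:,0,:],z)[:,:2]
    (cx,cy),(a,bb),an=cv2.minAreaRect((w*1000).astype(np.float32))
    if a<bb: an-=90; a,bb=bb,a
    an=(an+90)%180-90
    return cx/1000,cy/1000,an,a,bb
E
python3 - <<'E'
from h import *
s=optics.snapshot("top"); g=cv2.cvtColor(s["frame"],cv2.COLOR_BGR2GRAY)
pc=np.array([[206,149],[556,172],[547,397],[181,373]])/1.9+[100,130]
pc=cv2.cornerSubPix(g,pc.astype(np.float32).reshape(-1,1,2),(5,5),(-1,-1),(3,40,.01))[:,0]
print(pc, toworld(s,pc,.14)[:,:2])
v,e=fit(s,pc,.28,.44,.14,[.55,-.05,0]); print("box top",v,e)
print("sign top",signfit(s))
s2=optics.snapshot("scene"); print("sign scene",signfit(s2))
# check lid in scene
im=s2["frame"].copy()
for k,(P) in enumerate([rect(*v,.28,.44,.14)]):
    cv2.polylines(im,[np.round(topix(s2,P)*1).astype(int)],True,(0,255,255),1)
im2=s["frame"].copy(); cv2.polylines(im2,[np.round(topix(s,rect(*v,.28,.44,.14))).astype(int)],True,(0,255,255),1)
for a,st in((im,s2),(im2,s)):
    x=signfit(st); cv2.polylines(a,[np.round(topix(st,rect(x[0],x[1],np.radians(x[2]),.13,.1,.148))).astype(int)],True,(0,0,255),1)
o=np.hstack([im[120:340,250:480],im2[190:350,180:410].repeat(1,0) if 0 else cv2.copyMakeBorder(im2[190:350,180:410],0,60,0,0,0)])
cv2.imwrite("pics/chk.png",cv2.resize(o,None,fx=1.7,fy=1.7))
E
```

```text
[[208.37614 207.83641]
 [392.19617 219.82445]
 [386.9683  339.18408]
 [195.26315 326.3158 ]] [[ 0.70405637  0.14952755]
 [ 0.67503647 -0.28807215]
 [ 0.39515742 -0.26842922]
 [ 0.42393844  0.16630115]]
box top [ 0.54957658 -0.06016909 -0.06587561] 0.9908254178475033
sign top (0.5785429077148437, -0.05676871871948242, -0.8973236083984375, 150.0782470703125, 119.14993286132812)
sign scene (0.5789750366210937, -0.055014492034912106, -1.384368896484375, 132.5215606689453, 102.39916229248047)
```

View pics/chk.png

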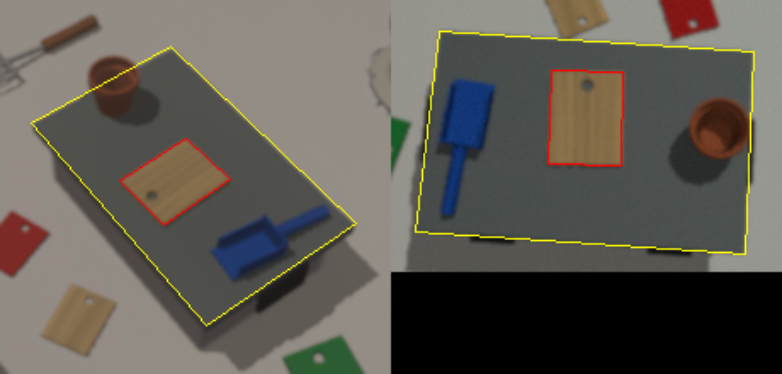

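The lid and sign outlines match in both views. The box is at (0.550, -0.060) with yaw -3.8°, and the sign at (0.5785, -0.056) with yaw about -1°. That means pushing about 86 mm along box x. I'll move to just behind the sign, with the gripper half open and its y along box y.

```bash
cat >> h.py <<'E'
B=np.array([.5496,-.0602]); BA=-.0659
def b2w(x,y): c,s=np.cos(BA),np.sin(BA); return B+[c*x-s*y,s*x+c*y]
def w2b(p): c,s=np.cos(BA),np.sin(BA); d=np.array(p)[:2]-B; return np.array([c*d[0]+s*d[1],-s*d[0]+c*d[1]])
def go(bx,by,z):
    o=monitor.get_obs(); M=q2m(o["ee_rot"]); t=np.r_[b2w(bx,by),z]
    d=M.T@(t-o["tcp_pos"]); ay=np.arctan2(M[1,1],M[0,1])
    turn=-((BA+np.pi/2-ay+np.pi/2)%np.pi-np.pi/2)
    print("shift",d.round(4),"turn",round(turn/np.pi,4),"box",w2b(o["tcp_pos"]).round(4),"z",o["tcp_pos"][2].round(4),"t",o["time"],"F",o["ft_force"].round(2),"w",round(o["width"],3))
E
python3 -m inch '[-0.476,-0.532,0,-0.057,0, -0.476,-0.532,0,-0.057,0, -0.476,-0.532,0,-0.057,0, -0.476,-0.532,0,-0.057,0, -0.476,-0.532,0,-0.057,0, -0.476,-0.532,0,-0.057,0, -0.476,-0.532,0,-0.057,0, -0.476,-0.532,0,-0.057,0, -0.476,-0.532,0,-0.057,0, -0.476,-0.532,0,-0.057,0]'
python3 -c "
from h import *; go(-.072,.006,.21)"
```

```text
time: 1.9
tcp_pos: [0.3791, 0.1375, 0.2537]
ee_rot: [0.001, 0.033, 0.999, 0.0]
ft_force: [1.8, 0.9, 0.8]
width: 0.5
finger_force: 0.0
shift [-0.1111 -0.18    0.0438] turn -0.0002 box [-0.1831  0.1861] z 0.2537 t 1.9 F [1.78 0.86 0.76] w 0.5
```

```bash
python3 -m inch '[-0.111,-0.18,0,0,0, -0.111,-0.18,0,0,0, -0.111,-0.18,0,0,0, -0.111,-0.18,0,0,0, -0.111,-0.18,0,0,0, -0.111,-0.18,0,0,0, -0.111,-0.18,0.06,0,0, -0.111,-0.18,0.06,0,0, -0.111,-0.18,0.06,0,0]'
python3 -c "
from h import *; go(-.072,.006,.175)
s=optics.snapshot('scene'); cv2.imwrite('pics/a.png',cv2.resize(s['frame'][90:340,220:520],None,fx=2.4,fy=2.4))"
```

```text
time: 2.8
tcp_pos: [0.476, -0.046, 0.1913]
ee_rot: [-0.002, 0.032, 0.999, 0.0]
ft_force: [-0.1, -0.1, 0.6]
width: 0.501
finger_force: 0.0
shift [-0.0025 -0.0033  0.0163] turn 0.0003 box [-0.0744  0.0093] z 0.1913 t 2.8 F [-0.11 -0.07  0.61] w 0.501
```

View pics/a.png

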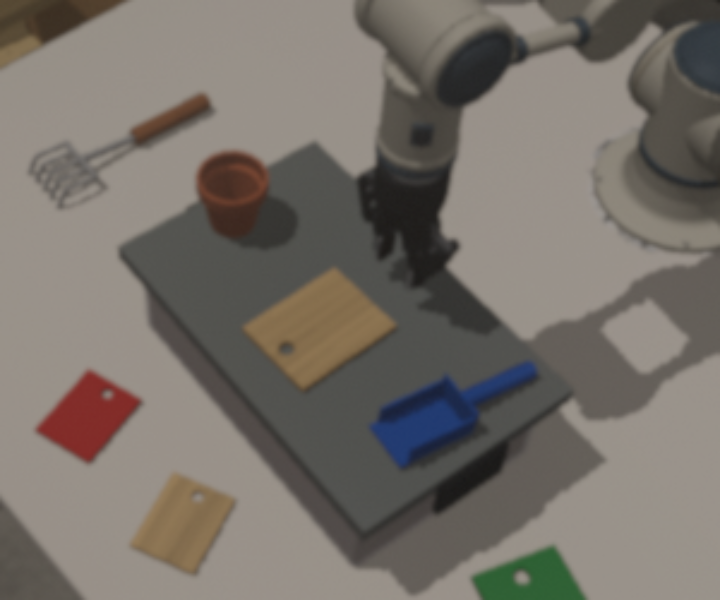

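The view shows the fingers above the lid behind the sign (crop about 380–440, 265), clear of the scoop and pot. Now I'll descend gently, feeling for the lid.

```bash
python3 -m inch '[0,-0.003,0.01,0,0, 0,-0.003,0.015,0,0, 0,-0.003,0.02,0,0, 0,-0.003,0.022,0,0, 0,-0.003,0.022,0,0]'
python3 -m inch '[0,0,0.001,0,0, 0,0,0.002,0,0, 0,0,0.002,0,0]'
```

```text
time: 3.35
tcp_pos: [0.4772, -0.0506, 0.1711]
ee_rot: [-0.0, 0.033, 0.999, 0.0]
ft_force: [-0.2, -0.7, 0.7]
width: 0.499
finger_force: 0.0
time: 3.65
tcp_pos: [0.4773, -0.0506, 0.1693]
ee_rot: [0.0, 0.033, 0.999, 0.0]
ft_force: [0.7, -0.3, -0.5]
width: 0.498
finger_force: 0.0
```

```bash
for i in 1; do python3 -m inch '[0,0,0.001,0,0, 0,0,0.002,0,0, 0,0,0.002,0,0]'; done; python3 -m inch '[0,0,0.001,0,0, 0,0,0.002,0,0, 0,0,0.002,0,0]'
python3 -m inch '[0,0,0.001,0,0, 0,0,0.001,0,0]'
```

```text
time: 3.95
tcp_pos: [0.4772, -0.0505, 0.1671]
ee_rot: [-0.0, 0.033, 0.999, 0.0]
ft_force: [0.6, 0.7, 0.5]
width: 0.499
finger_force: 0.0
time: 4.25
tcp_pos: [0.4772, -0.0506, 0.165]
ee_rot: [-0.0, 0.033, 0.999, 0.0]
ft_force: [0.2, 0.2, 0.4]
width: 0.501
finger_force: 0.0
time: 4.45
tcp_pos: [0.4772, -0.0506, 0.1641]
ee_rot: [-0.0, 0.033, 0.999, 0.0]
ft_force: [-0.1, -0.1, 0.6]
width: 0.5
finger_force: 0.0
```

```bash
python3 -m inch '[0,0,0.001,0,0, 0,0,0.001,0,0]'|sed -n 2p\;4p
python3 -m inch '[0,0,0.001,0,0, 0,0,0.001,0,0]'|sed -n 2p\;4p
```

```text
tcp_pos: [0.4772, -0.0506, 0.1631]
ft_force: [-1.3, 0.2, 0.2]
tcp_pos: [0.4772, -0.0506, 0.1621]
ft_force: [0.2, 0.3, 0.7]
```

```bash
python3 -m inch '[0,0,0.001,0,0, 0,0,0.001,0,0]'|sed -n 2p\;4p
```

```text
tcp_pos: [0.4772, -0.0506, 0.1611]
ft_force: [-1.3, 0.7, -0.1]
```

```bash
python3 -m inch '[0,0,0.001,0,0, 0,0,0.001,0,0]'|sed -n 2p\;4p
```

```text
tcp_pos: [0.4773, -0.0505, 0.1602]
ft_force: [-0.4, -0.2, -0.1]
```

```bash
python3 -m inch '[0,0,0.001,0,0, 0,0,0.001,0,0]'|sed -n 2p\;4p
```

```text
tcp_pos: [0.4773, -0.0506, 0.1602]
ft_force: [-2.5, 0.6, 5.5]
```

```bash
python3 -m inch '[0,0,0.001,0,0, 0,0,0.001,0,0]'|sed -n 2p\;4p
```

```text
tcp_pos: [0.4773, -0.0506, 0.1601]
ft_force: [-4.5, 0.9, 9.2]
```

```bash
python3 -m inch '[0,0,0.001,0,0, 0,0,0.001,0,0]'|sed -n 2p\;4p
```

```text
tcp_pos: [0.4773, -0.0506, 0.1601]
ft_force: [-7.0, 0.1, 14.6]
```

The fingertips touched the lid at TCP z = 0.160. I'll raise 3 mm clear and push slowly in stages, stopping about 10 mm short of the goal.

```bash
python3 -m inch '[0,0,-0.006,0,0, 0,0,-0.006,0,0, -0.01,0,-0.006,0,0, -0.015,0,-0.006,0,0, -0.02,0,-0.006,0,0, -0.025,0,-0.006,0,0, -0.03,0,-0.006,0,0, -0.035,0,-0.006,0,0, -0.04,0,-0.006,0,0, -0.04,0,-0.006,0,0]'
python3 -c "
from h import *; go(.0,.006,.163)"
```

```text
time: 6.85
tcp_pos: [0.5177, -0.0533, 0.1632]
ee_rot: [0.0, 0.033, 0.999, -0.0]
ft_force: [-0.4, -0.4, 0.5]
width: 0.499
finger_force: 0.0
shift [-0.0323  0.0012  0.0002] turn -0.0003 box [-0.0323  0.0048] z 0.1632 t 6.85 F [-0.45 -0.44  0.48] w 0.499
```

```bash
python3 -m inch '[-0.006,0,0,0,0, -0.012,0,0,0,0, -0.018,0,0,0,0, -0.024,0,0,0,0, -0.03,0,0,0,0, -0.036,0,0,0,0, -0.042,0,0,0,0, -0.048,0,0,0,0, -0.054,0,0,0,0, -0.054,0,0,0,0]'
cat >> h.py <<'E'
def look(name,x0):
    go(0,0,.163)
    for n in("scene","top"):
        s=optics.snapshot(n); f=signfit(s,x0=x0); a=np.radians(f[2])
        e=np.array(f[:2])+.065*np.array([np.cos(a),np.sin(a)])
        print(n,np.round(f,4),"hole end box",w2b(e).round(4),"rel deg",round(f[2]-np.degrees(BA),2))
        im=cv2.resize(s["frame"],None,fx=4,fy=4,interpolation=cv2.INTER_CUBIC)
        P=topix(s,rect(f[0],f[1],a,.13,.1,.148)); Q=topix(s,rect(*B,BA,.28,.44,.14))
        for p,c in((P,(0,0,255)),(Q,(0,255,255))): cv2.polylines(im,[np.round(p*4+1.5).astype(int)],True,c,1)
        m=(P.mean(0)*4).astype(int); cv2.imwrite(f"pics/{name}_{n}.png",im[max(0,m[1]-300):m[1]+300,m[0]-380:m[0]+380])
E
python3 -c "
from h import *; look('b',(.65,-.06,0))"
```

```text
time: 7.85
tcp_pos: [0.5717, -0.0569, 0.163]
ee_rot: [0.0, 0.033, 0.999, 0.0]
ft_force: [-0.6, 0.4, -0.4]
width: 0.5
finger_force: 0.0
shift [ 0.0219 -0.0048  0.    ] turn -0.0002 box [0.0219 0.0048] z 0.163 t 7.85 F [-0.57  0.41 -0.39] w 0.5
scene [ 6.486000e-01 -6.250000e-02 -4.001600e+00  1.324119e+02  1.023908e+02] hole end box [0.1639 0.004 ] rel deg -0.23
top [ 7.45300e-01 -3.81000e-02  2.40022e+01  8.93609e+01  6.89127e+01] hole end box [0.2513 0.0652] rel deg 27.78
```

View pics/b_scene.png

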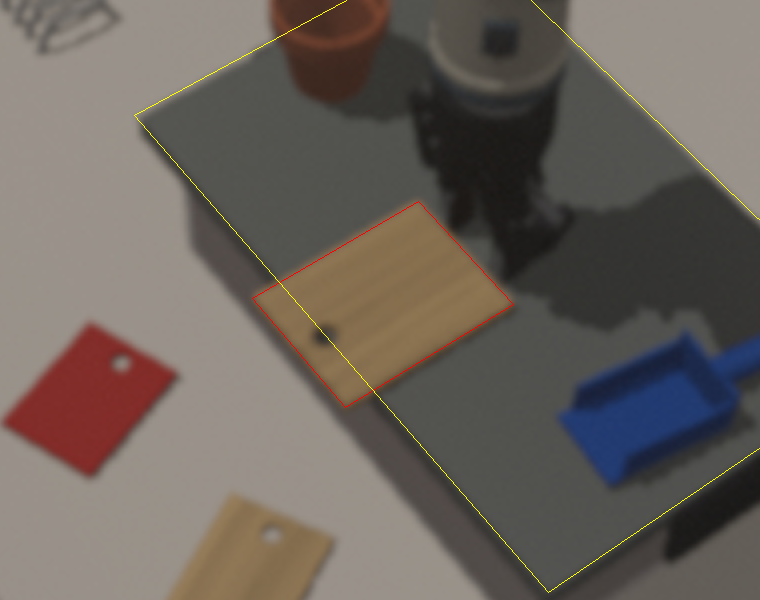

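The sign is flat and square (0.2° off), with the overhang at about 24 mm; its outline is the red line against the yellow lid edge near (315,345). The finger position agrees, giving 0.163. The top fit caught the small look-alike, so I ignore it. I'll push 16.5 mm more, then back off and rise.

```bash
python3 -m inch '[-0.005,0,0,0,0, -0.01,0,0,0,0, -0.0135,0,0,0,0, -0.0165,0,0,0,0, -0.0165,0,0,0,0, -0.0165,0,0,0,0, 0.01,0,0,0,0, 0.02,0,0,0,0, 0.02,0,0,0,0]'
python3 -m inch '[0,0,-0.03,0,0, 0.02,0,-0.08,0,0, 0.1,0,-0.1,0,0, 0.1,0,-0.1,0,0, 0.1,0,-0.1,0,0, 0.1,0,-0.1,0,0]'
python3 -c "
from h import *; look('c',(.66,-.06,0))
s=optics.snapshot('top')
for q in('pot','scoop','rake'):
    r=models.trace(s,q)[0]; print(q,np.round(r['point']),r['confidence'])"
```

```text
time: 8.95
tcp_pos: [0.5505, -0.0554, 0.1637]
ee_rot: [0.0, 0.033, 0.999, -0.0]
ft_force: [-0.1, -0.1, -0.1]
width: 0.502
finger_force: 0.0
time: 9.55
tcp_pos: [0.4518, -0.0489, 0.2643]
ee_rot: [0.002, 0.033, 0.999, -0.0]
ft_force: [0.7, -0.4, -0.4]
width: 0.501
finger_force: 0.0
shift [-0.098  -0.0047  0.1016] turn -0.0003 box [-0.0983  0.0048] z 0.2643 t 9.55 F [ 0.71 -0.35 -0.43] w 0.501
scene [ 6.642000e-01 -6.390000e-02 -3.922100e+00  1.313154e+02  1.028336e+02] hole end box [0.1796 0.0037] rel deg -0.15
top [ 6.357000e-01 -6.340000e-02  8.644380e+01  1.201573e+02  9.529980e+01] hole end box [0.0859 0.0675] rel deg 90.22
pot [376. 264.] 0.91
scoop [219. 261.] 0.6
rake [475. 312.] 0.83
```

View pics/c_scene.png

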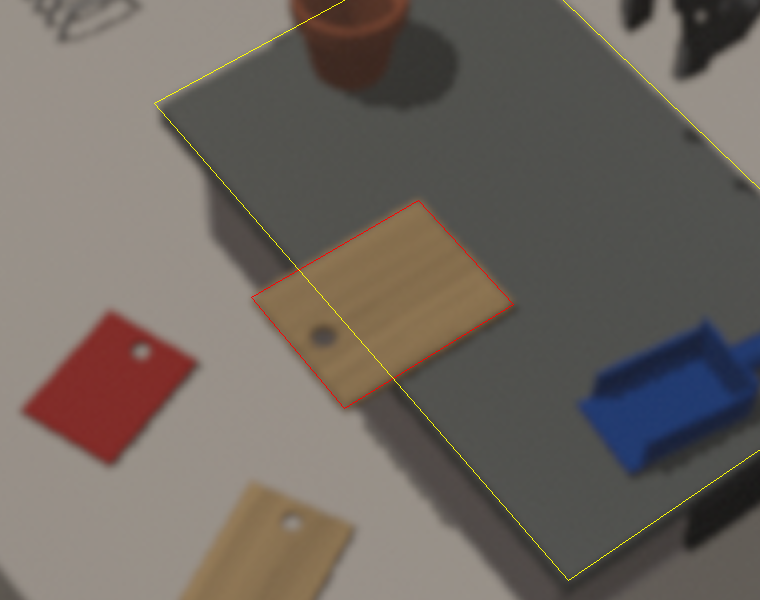

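The hole end is at 0.180 in the box frame, which the finger travel confirms, and the sign is square to 0.2°. The hole clears the lid edge, at crop (322,335). The pot, scoop and rake haven't moved and the arm is clear.

```bash
python3 -c "
from h import *; print(arm.hand_in())"
```

```text
the job is handed in; nothing more can be done
None
```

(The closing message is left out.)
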